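Take the wound bobbin off the winder and hang it in the coil cabinet

ROBOT

A 6-joint arm with a two-finger parallel gripper is mounted at the origin on the work surface. World frame = base frame: x ahead of the robot, y to its left, z up, the work surface at z = 0. Lengths are in mm, angles in rad, forces in N, time in s.
With the tool pointing down it reaches from about 350 to 775 mm from the base axis. Payload 7.3 kg.
Tool frame: the origin (TCP) lies at the very end of the fingers, on their centre line; the grasp point (between the pads) lies 19 mm behind it; x points along the fingers, z is the direction in which the jaws open and shut, and the axes are right-handed (so a half turn about x gives the same grasp; the last joint's range is limited). The gripper opens to 92 mm and grips with 3 to 60 N. Pads are 19 mm wide; open, the fingers measure 130 mm over their backs; the gripper's body (75 mm by 190 mm) begins 47 mm behind the grasp point.
Start: joints at [-1.28, 0.342, 1.524, -0, 1.275, -0.146], TCP at [222.121, -475.718, 226.741] pointing down, gripper open.
Joint ranges: [-2.53, 2.53], [-0.77, 2.02], [0.04, 2.7], [-1, 4.14], [0.28, 2.66], [-3.11, 3.11]. Speed limits (rad/s): [2.57, 2.57, 3.14, 3.14, 3.14, 3.14].

INTERFACE

Orientations are given as [roll, pitch, yaw] about the fixed x, y, z axes, in that order (R = Rz(yaw) Ry(pitch) Rx(roll)).
In Python, from plant import * gives the robot as it stands.
- The arm moves only by the tool carry_out, never from a script. Its argument "rows" is a list of rows, each a list of 4 numbers: the shift along the world's x, y, z in mm, then the turn about the world's z in degrees. In form: [[x, y, z, twist], ...]. A call has 1 to 20 rows; each row is the pose to reach, as a shift and turn from the pose measured when the call began; what a row does not reach only later rows make up. A row lasts 1/12 s, in which the tool goes at most 41.7 mm and 7.16 degrees, less where a joint would pass 70% of its speed; a pose out of reach is approached as far as the arm can. A call with a gripper value outside its range is refused whole. "hand" is the finger opening in mm, from 0 to 91.8, set as the call begins (left out, the last holds). The fingers move at their own pace and stop on an object; the grip force is fixed at half the most. Time passes only in rows, so rows that repeat a pose let the fingers close. It gives the time, the measured TCP pose, the force and the opening at its end, in the units of the state.
- get_obs(): the state, without advancing time (a new reading comes with each control period).
- capture(name): name is "side" or "top"; returns the picture (420x560x3 uint8, red, green, blue); there is no depth.
- camera_info(name): a dict with "camera_matrix" (3x3 intrinsics, pixels), "dist" ([k1, k2, p1, p2, k3] as OpenCV has them; the pictures are not rectified), "pose" (4x4, takes a point from camera to world coordinates). Camera axes: x right, y down, z forward; pixel columns grow to the right and rows downward; lengths in mm; the calibration is good to about 2 mm. A picture is of the moment at which its call begins. camera_info takes no time and is no camera call.
- close_job(): hands the job in, once; it reports no verdict.
The state is a dict: "time": time; "joint_positions": joint angles; "dq": joint speeds; "tau": joint torques, N m; "tool_pos": TCP position; "tcp_rot": TCP orientation; "contact_force": force on the tool from outside, world axes, zero at the start; "moment": the same for the moment, N m; "grip_width": finger opening in mm.
Only numpy, scipy, OpenCV 4.12 (cv2) and the standard library are available. Lean on these libraries where they do the work, as an engineer would, in place of code of your own. Each camera call takes 0.05 s, during which the arm holds its last target. There are 200 camera calls.

TASK

Swing the winder's keeper well aside, clear of the bobbin, slide the wound copper bobbin straight up off its spindle, and hang it by its orange bail on the yellow hook inside the blue coil cabinet, reaching in through the opening in the cabinet's top without touching the cabinet. When it hangs there on its own, swing the keeper all the way back to its closed stop. Leave the glue bottle, the wrench and the wood offcut where they are.

Things in the scene. Friction and masses are not known exactly. Their poses are not given: they have to be found in the camera images.
- stand: winder stand, fixed: green plate 110 (x) x 230 (y) x 20 mm. Origin on the work surface under the spindle axis, z up. Steel spindle, 22 mm diameter, rises from the plate's top (z = 20 mm) to z = 105 mm. The keeper's hinge post stands at y = +75 mm.
- keeper_hinge (a point): on the keeper's vertical hinge axis, 75 mm from the spindle axis along the stand's +y, 97 mm up (half-way through the 8 mm thick steel keeper bar). The bar's arm reaches 50 mm from the hinge over the bobbin's upper flange (3 mm above it), its tail 60 mm the other way
- keeper_peg (a point): centre of the red upright peg on the keeper's tail, where it is held or pushed: 16 mm diameter, 54 mm tall (from 27 mm below this point to 27 mm above it, top 155 mm above the work surface), 60 mm from the hinge axis.
- keeper (a joint): keeper angle, rad: 0 closed (stop; tail along the stand's +y, arm pointing at the spindle) to 1.6 (stop; turned counter-clockwise from above, tail along the stand's -x, arm clear of the bobbin). The arm blocks the bobbin below about 0.65. Starts at 0 to 0.25; takes about 1.5 N at the peg, stays where left
- bobbin_mid (a point): wound bobbin, loose, upright on the spindle; this point is on its axis, half-way up its 150 mm height; z up. From its underside: black-flanged copper spool, 72 mm diameter, 0 to 70 mm, 26 mm bore; orange bail: two 8 mm square legs at y = +-28 mm and a bar along y, 64 long, 12 wide, 8 mm high, underside at 106 mm, so a gap 36 mm high, 48 mm wide below the bar; grip tab on it. 0.4 to 0.7 kg
- bobbin_tab (a point): centre of the orange grip tab on top of the bail: 12 mm thick (x) x 30 mm wide (y) x 36 mm high (z), axes as the bobbin's; 132 mm above the bobbin's underside, 57 mm above bobbin_mid.
- cabinet: blue sheet-steel coil cabinet, fixed: 192 (x) x 250 (y) x 170 mm high, origin on the work surface under its centre; walls 8 mm, windows in the sides, no floor. Opening in its 6 mm thick top: x from -88 to +84 mm, y from -52 to +52 mm, yellow stripes along two edges. The robot and the bobbin must not touch it
- hook_seat (a point): where the bail's bar is to rest: top face of the yellow hook's flat arm, 140 mm above the work surface, at cabinet x = +26, y = 0 mm; axes as the cabinet's. Its free end points to -x and has a lip 12 mm high, 13 to 19 mm on the -x side of this point: lower the bobbin 63 mm to the -x side, move it to +x with the lip between flange and bar, then down
- glue_mid (a point): centre of a white glue bottle, 52 mm diameter, 110 mm tall, upright, loose; leave alone.
- wrench_grip (a point): handle of a steel wrench, 150 mm long, lying flat, loose; leave alone.
- offcut_mid (a point): centre of a wood offcut, 120 x 60 x 30 mm, loose; leave alone.
- hook: yellow hook inside the cabinet, fixed; may be touched. Same origin and axes as the cabinet. Flat arm 22 mm wide (y), 8 mm thick, from a steel plate on the far (+x) wall to x = +7 mm; see hook_seat
Things that resemble listed ones, but are neither listed nor needed, are in the scene too. What is shaped like the part that bears bobbin_mid but purple is not meant.

How it is judged (in metres and radians):
On the way, in this order (a step that is already met when the one before it is completed fails the run):
1. the keeper is swung aside (beyond 0.7 rad) with the bobbin still on the spindle's plate (value of joint keeper above 0.7 rad and distance of bobbin_mid from where it was at the start of the episode below 0.015 m), for 0.2 s.
2. the bobbin is slid up clear of the spindle, upright (within 0.35 rad) (z of bobbin_mid in the frame of stand above 0.181 m and angle between bobbin_mid's own z axis and vertical below 0.35 rad), for 0.1 s.
3. the bobbin hangs by its bail on the hook, let go (contact force between bobbin and hook above 1 N and contact force between the fingers and bobbin below 0.1 N and z of bobbin_mid in the frame of hook_seat between -0.045 and -0.02 m and x of bobbin_mid in the frame of hook_seat between -0.02 and 0.04 m and angle between bobbin_mid's own z axis and vertical below 0.3 rad), for 0.3 s.
At the end, for the whole second after the job is handed in: The bobbin hangs at rest and let go by its bail bar on the hook's arm inside the cabinet (its mid-point 20 to 45 mm below hook_seat in height, between 20 mm on the -x and 40 mm on the +x side of it), within 0.3 rad of upright, and the keeper is back within 0.1 rad of closed (all of step 3 and linear speed of bobbin below 0.05 m/s and value of joint keeper below 0.1 rad and velocity of joint keeper below 0.1 rad/s); the robot touches nothing.
It fails at once if the bobbin or the robot touches the cabinet (more than 0.5 N) (contact force between cabinet and bobbin above 0.5 N or contact force between cabinet and the fingers above 0.5 N or contact force between cabinet and the arm above 0.5 N).
It fails at once if the glue bottle, the wrench or the offcut is moved by more than 20 mm (distance of any of glue_mid, wrench_grip, offcut_mid from where it was at the start of the episode above 0.02 m).
It also fails if it takes over 69 s, if anything falls off the work surface, if the arm or the gripper's body presses on something with over 40 N, if the wrist force passes 120 N, or if a joint passes its speed limit or range.

## Working session

There is one attempt and no reset: what is moved stays moved. The work goes in short steps, Python scripts to look and compute and a tool call to move; the robot and the scene stay as the last step left them, time stands still between calls to the robot, and variables do not carry over. Pictures are saved under pics/ and viewed, about 8 in all and at most 12, crops included, and the job is handed in when it is done.

Besides the shell and the picture viewer there is one more tool, called after ">>>" as name([rows], argument=value, ...), one row to a line, values as JSON. carry_out: Moves the arm, as the interface text tells. Its arguments: {"type":"object","properties":{"rows":{"type":"array"},"hand":{"type":"number"}},"required":["rows"]}

```bash
ls; mkdir -p pics
python3 - <<'E'
from plant import *
import cv2
for n in ("side","top"):
    cv2.imwrite(f"pics/{n}0.png",capture(n)[:,:,::-1]); c=camera_info(n); print(n,c)
o=get_obs(); print(o)
E
```

```text
pics
side {'camera_matrix': array([[491.77450314,   0.        , 276.06203141],
       [  0.        , 491.77450314, 211.15411562],
       [  0.        ,   0.        ,   1.        ]]), 'dist': array([0.02199657, 0.        , 0.        , 0.        , 0.        ]), 'pose': array([[ 9.77648603e-01, -1.37078475e-01,  1.59413617e-01,
         4.55087000e+02],
       [-2.09953500e-01, -6.76487604e-01,  7.05892378e-01,
        -6.15712124e+02],
       [ 1.10786847e-02, -7.23584143e-01, -6.90147267e-01,
         7.80101569e+02],
       [ 0.00000000e+00,  0.00000000e+00,  0.00000000e+00,
         1.00000000e+00]])}
top {'camera_matrix': array([[380.65518738,   0.        , 288.78657458],
       [  0.        , 380.65518738, 204.27352806],
       [  0.        ,   0.        ,   1.        ]]), 'dist': array([-0.06081035,  0.        ,  0.        ,  0.        ,  0.        ]), 'pose': array([[ 2.65306623e-03, -9.99512427e-01,  3.11106121e-02,
         5.55775733e+02],
       [-9.99449953e-01, -3.67875731e-03, -3.29584234e-02,
         5.63676459e+01],
       [ 3.30568021e-02, -3.10060589e-02, -9.98972408e-01,
         8.74095445e+02],
       [ 0.00000000e+00,  0.00000000e+00,  0.00000000e+00,
         1.00000000e+00]])}
{'time': 0.1, 'joint_positions': array([-1.27996382e+00,  3.42650912e-01,  1.52489043e+00,  1.12951804e-05,
        1.27541965e+00, -1.46007544e-01]), 'dq': array([-0.0008334 , -0.00288501, -0.00260944,  0.00089343, -0.00115099,
       -0.00140377]), 'tau': array([ 1.47219900e-03, -4.32004631e+01, -2.44694942e+01,  7.18763075e-02,
        5.25838626e-02, -4.79435892e-05]), 'tool_pos': array([ 222.03309981, -475.34630787,  226.12641629]), 'tcp_rot': array([2.98769141, 1.56942794, 1.85373184]), 'contact_force': array([0.09520979, 0.11555405, 0.43961581]), 'moment': array([ 0.02105273, -0.00345451, -0.01110565]), 'grip_width': 92.14316453732623}
```

View pics/side0.png

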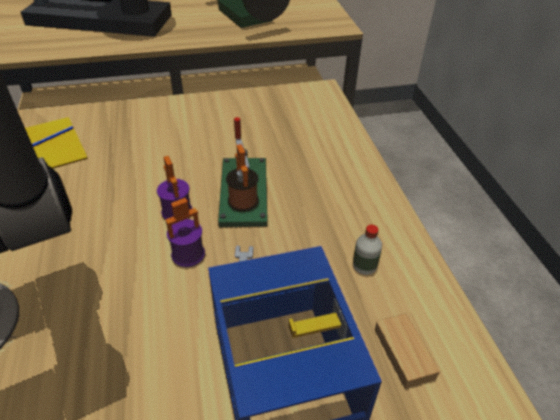

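View pics/top0.png

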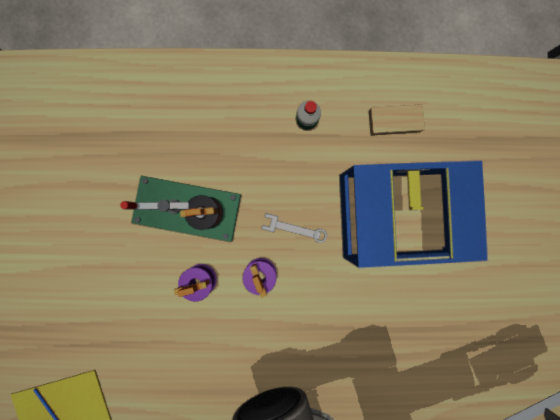

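The side and top views show:
- **Green stand:** at top (187,208) and side (243,190).
- **Cabinet:** at top (415,213), with its yellow hook at (414,190).
- **Bobbin candidates:** copper/black at top (203,212) on the spindle, and two purple ones at (195,284) and (260,277). The copper one on the green stand is the one meant, and I'll check it in an enlarged crop.

Run:
```python
import cv2,numpy as np
def pan(f,x,y,w,h,s,W,H):
    i=cv2.imread(f)[y:y+h,x:x+w]; i=cv2.resize(i,None,fx=s,fy=s,interpolation=cv2.INTER_CUBIC)
    for k in range((x+9)//10*10,x+w,10):
        cv2.line(i,((k-x)*s,0),((k-x)*s,5 if k%50 else 14),(255,255,255),1)
        if k%20==0: cv2.putText(i,str(k),((k-x)*s-8,24),0,.33,(255,255,255),1)
    for k in range((y+9)//10*10,y+h,10):
        cv2.line(i,(0,(k-y)*s),(5,(k-y)*s),(255,255,255),1); cv2.putText(i,str(k),(6,(k-y)*s+4),0,.33,(255,255,255),1)
    o=np.zeros((H,W,3),np.uint8); o[:i.shape[0],:i.shape[1]]=i[:H,:W]; return o
a=np.hstack([pan('pics/top0.png',115,165,133,85,3*1,400,300) if 0 else pan('pics/top0.png',115,165,133,100,3,400,300),pan('pics/side0.png',205,110,80,120,5,400,600)[:300]])
S=pan('pics/side0.png',205,110,80,120,5,400,600)
L=np.vstack([pan('pics/top0.png',118,168,133,80,3,400,240),np.zeros((360,400,3),np.uint8)])
L[240:]=pan('pics/side0.png',205,240,180,180,2,400,360)
cv2.imwrite('pics/c1.png',np.hstack([L,S]))
cv2.imwrite('pics/c2.png',pan('pics/top0.png',335,155,160,120,5,800,600))
```

```text
(no output)
```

View pics/c1.png

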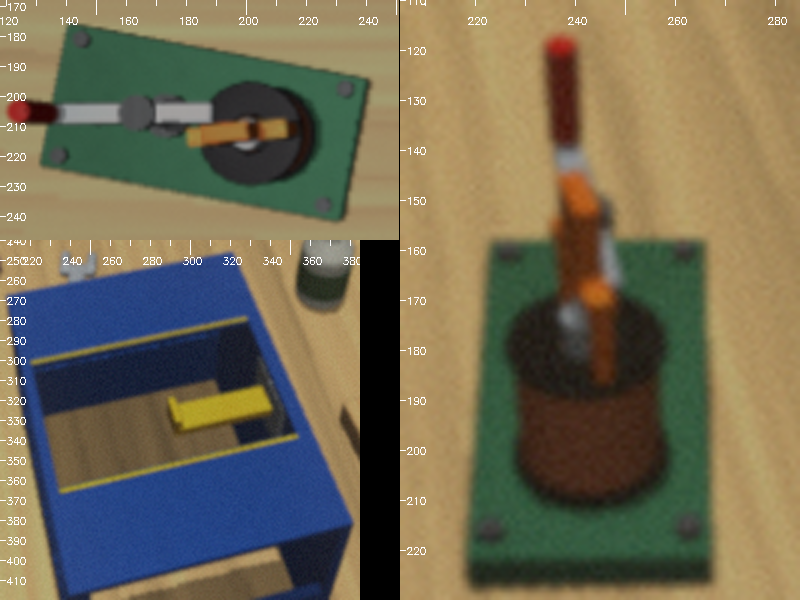

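View pics/c2.png

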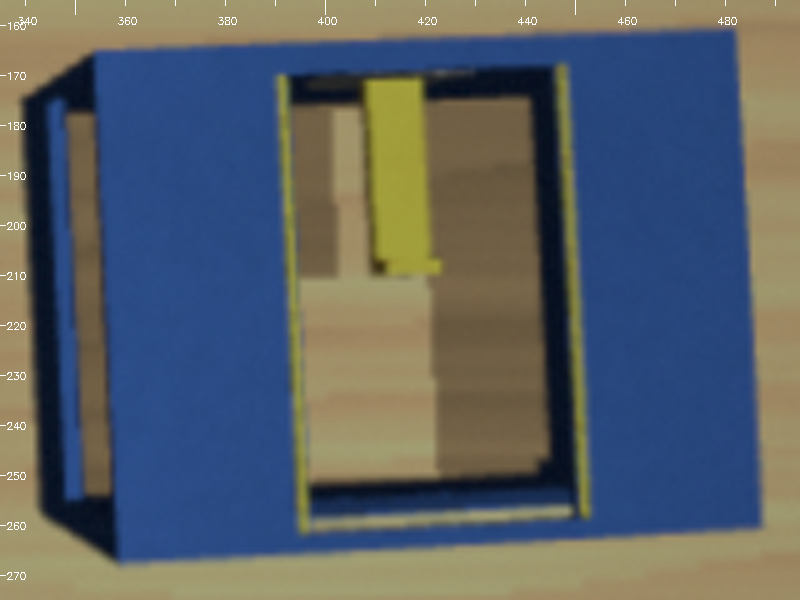

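The enlarged crop confirms the copper spool with black flanges and an orange bail on the green stand, so that is the bobbin meant. The keeper arm lies over its flange. Now I'll triangulate.

```bash
cat > h.py <<'E'
import numpy as np,cv2
from plant import *
from scipy.optimize import least_squares
def proj(n,P):
    c=camera_info(n); T=np.linalg.inv(c['pose']); 
    return cv2.projectPoints(np.atleast_2d(np.array(P,float)),cv2.Rodrigues(T[:3,:3])[0],T[:3,3],c['camera_matrix'],c['dist'])[0][:,0]
def tri(pt,ps):
    f=lambda X:np.r_[proj('top',X)[0]-pt,proj('side',X)[0]-ps]
    r=least_squares(f,[500,0,80],x_scale=100); return r.x.round(1),r.fun.round(1)
def rot(a): return np.array([[np.cos(a),-np.sin(a)],[np.sin(a),np.cos(a)]])
def fit(obs,x0,z=None):
    # obs: (cam,(lx,ly,z),(u,v)) ; x,y,yaw
    def f(q):
        out=[]
        for n,l,p in obs:
            w=np.r_[rot(q[2])@np.array(l[:2])+q[:2],l[2]]; out.append(proj(n,w)[0]-p)
        return np.concatenate(out)
    r=least_squares(f,x0,x_scale=[100,100,1]); return r.x,r.fun.reshape(-1,2).round(1)
E
python3 - <<'E'
from h import *
t='top';s='side'
a,b=96,125
C,r=fit([(t,(a,b,170),(354,165)),(t,(a,-b,170),(482,161)),(t,(-a,-b,170),(487.5,260)),(t,(-a,b,170),(358.5,267.5)),
 (s,(-a,b,170),(209,266)),(s,(a,b,170),(321,246.5)),(s,(a,-b,170),(381,381)),(s,(-a,-b,170),(239,418.5))],[550,-200,0])
print('cab',C.round(3),r.tolist())
for l in [(-88,52,170),(84,52,170),(84,-52,170),(-88,-52,170),(26,0,140),(7,11,140),(7,-11,140)]:
    w=np.r_[rot(C[2])@np.array(l[:2])+C[:2],l[2]]; print(l,w.round(1),proj(t,w)[0].round(1),proj(s,w)[0].round(1))
a,b=55,115
S,r=fit([(t,(a,b,20),(140.7,176)),(t,(a,-b,20),(241.3,194.3)),(t,(-a,-b,20),(232,241.7)),(t,(-a,b,20),(131.3,222.7)),
 (s,(-a,b,20),(223,158.2)),(s,(a,b,20),(266.2,158.2)),(s,(a,-b,20),(267.4,222)),(s,(-a,-b,20),(219,222))],[550,250,0])
print('stand plate',S.round(3),r.tolist())
for n,p,q in [('flange',(200.7,212.3),(242.3,179)),('pegtop',(124,205.3),(237,119.2)),('tabtop',(192.7,212.3),(241,149))]:
    X,e=tri(p,q); print(n,X,e,'stand frame',(rot(-S[2])@(X[:2]-S[:2])).round(1))
E
```

```text
cab [ 5.62473e+02 -2.17479e+02  4.40000e-02] [[-0.3, -0.6], [-0.2, -0.8], [-0.3, 0.3], [-0.1, -0.3], [-1.5, 1.1], [0.3, -1.0], [0.6, 1.0], [-0.5, -0.6]]
(-88, 52, 170) [ 472.3 -169.4  170. ] [396.7 260.9] [220.3 302.5]
(84, 52, 170) [ 644.1 -161.9  170. ] [392.4 169.4] [328.8 280.4]
(84, -52, 170) [ 648.7 -265.8  170. ] [445.7 167.6] [352.9 336.8]
(-88, -52, 170) [ 476.8 -273.3  170. ] [450.4 258.1] [233.6 364.2]
(26, 0, 140) [ 588.4 -216.3  140. ] [415.1 199.8] [302.1 326.6]
(7, 11, 140) [ 569.  -206.2  140. ] [410.1 209.6] [288.1 323.2]
(7, -11, 140) [ 569.9 -228.2  140. ] [421.  209.2] [292.1 335.5]
stand plate [ 5.72658e+02  2.56847e+02 -1.80000e-01] [[0.3, -1.2], [0.4, -0.8], [0.6, 0.2], [0.3, 0.3], [-0.6, -0.6], [-0.2, -1.0], [0.4, -0.7], [-1.6, 0.0]]
flange [563.9 212.6  82.9] [ 0.1 -0.4 -0.4  0. ] stand frame [ -0.7 -45.1]
pegtop [575.8 345.  151.1] [ 0.  -0.3 -0.4  0. ] stand frame [-12.7  87.3]
tabtop [563.4 211.  165.6] [ 0.1 -0.6 -0.7  0. ] stand frame [ -0.9 -46.8]
```

>>> carry_out([
  [354,820,34,67],
  [354,820,34,67],
  [354,820,34,67],
  [354,820,34,67],
  [354,820,34,67],
  [354,820,34,67],
  [354,820,34,67],
  [354,820,34,67],
  [354,820,34,67],
  [354,820,34,67],
  [354,820,34,67],
  [354,820,34,67],
  [354,820,34,67],
  [354,820,34,67],
  [354,820,34,67],
  [354,820,34,67],
  [354,820,34,67],
  [354,820,34,67],
  [354,820,34,67],
  [354,820,34,67],
], hand=40)

```text
time: 1.77
tool_pos: [552.1, 291.0, 257.4]
tcp_rot: [-3.062, 1.569, -3.026]
contact_force: [1.6, -1.1, 0.7]
grip_width: 39.9
```

>>> carry_out([
  [24,54,0,0],
  [24,54,0,0],
  [24,54,0,0],
  [24,54,0,0],
  [24,54,0,0],
  [24,54,0,0],
])

```text
time: 2.27
tool_pos: [575.9, 343.8, 257.6]
tcp_rot: [-2.905, 1.568, -2.871]
contact_force: [-0.1, 0.4, 0.1]
grip_width: 40.5
```

Run:
```python
from h import *
o=get_obs();print(o['tool_pos'],o['tcp_rot'])
L=[]
for n in('top','side'):
    i=capture(n)[:,:,::-1].copy(); x,y=[(85,165),(200,80)][n=='side']
    L.append(cv2.resize(i[y:y+100,x:x+80],None,fx=5,fy=5,interpolation=cv2.INTER_CUBIC))
cv2.imwrite('pics/a1.png',np.hstack(L)); print(proj('top',o['tool_pos']),proj('side',o['tool_pos']))
```

```text
[575.94338998 343.83983237 257.58544911] [-2.90537422  1.56831889 -2.87076485]
[[ 98.88501751 202.97734317]] [[234.54481124  77.13244348]]
```

View pics/a1.png

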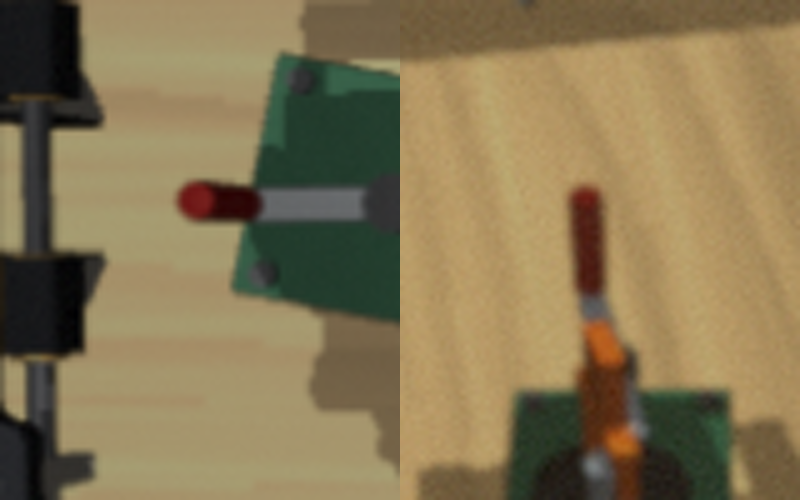

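The crop shows the peg top at top (124,205), level with the gap between the fingers (rows about 185–216). Descending now.

>>> carry_out([
  [0,1,-35,0],
  [0,1,-70,0],
  [0,1,-100,0],
  [0,1,-120,0],
  [0,1,-137,0],
  [0,1,-137,0],
  [0,1,-137,0],
  [0,1,-137,0],
])

```text
time: 3.03
tool_pos: [576.9, 344.8, 122.9]
tcp_rot: [0.872, 1.57, 0.906]
contact_force: [-0.2, 0.0, -0.1]
grip_width: 40.1
```

>>> carry_out([
  [0,0,0,0],
  [0,0,0,0],
  [0,0,0,0],
  [0,0,0,0],
], hand=22)

```text
time: 3.37
tool_pos: [577.2, 344.9, 123.7]
tcp_rot: [0.624, 1.568, 0.658]
contact_force: [0.8, 0.3, 0.3]
grip_width: 22.4
```

Run:
```python
import numpy as np
h=np.array([578,286.5]);p0=np.array([575.9,344.8]);a0=np.arctan2(*(p0-h)[::-1]);r=60
print(a0)
for d in range(0,81,4):
    a=a0+np.radians(d); print(d,(h+r*np.array([np.cos(a),np.sin(a)])-p0).round(0))
```

```text
1.60680134341084
0 [-0.  2.]
4 [-4.  1.]
8 [-8.  1.]
12 [-12.  -0.]
16 [-17.  -1.]
20 [-20.  -3.]
24 [-24.  -4.]
28 [-28.  -6.]
32 [-32.  -9.]
36 [-35. -11.]
40 [-38. -14.]
44 [-41. -17.]
48 [-44. -20.]
52 [-46. -23.]
56 [-49. -27.]
60 [-51. -30.]
64 [-53. -34.]
68 [-54. -38.]
72 [-56. -42.]
76 [-57. -46.]
80 [-57. -50.]
```

>>> carry_out([
  [-5,1,0,4],
  [-9,1,0,8],
  [-13,0,0,12],
  [-18,-1,0,16],
  [-21,-3,0,20],
  [-25,-4,0,24],
  [-29,-6,0,28],
  [-33,-9,0,32],
  [-36,-11,0,36],
  [-39,-14,0,40],
  [-42,-17,0,44],
  [-45,-20,0,48],
  [-47,-23,0,52],
  [-50,-27,0,56],
  [-52,-30,0,60],
  [-54,-34,0,64],
  [-55,-38,0,68],
  [-57,-42,0,72],
  [-57,-45,0,75],
  [-57,-45,0,75],
])

```text
time: 5.03
tool_pos: [520.1, 299.9, 124.0]
tcp_rot: [0.486, 1.568, 1.831]
contact_force: [0.4, 0.0, 0.1]
grip_width: 21.9
```

>>> carry_out([
  [0,0,0,0],
  [0,0,0,0],
  [0,0,0,0],
], hand=40)

```text
time: 5.28
tool_pos: [520.2, 299.9, 124.1]
tcp_rot: [0.436, 1.568, 1.779]
contact_force: [-0.3, 0.3, 0.3]
grip_width: 36.7
```

>>> carry_out([
  [0,0,40,0],
  [0,0,80,0],
  [0,0,120,0],
  [-40,0,160,0],
  [-80,0,160,0],
  [-120,0,160,-30],
  [-120,0,160,-60],
  [-120,0,160,-72],
  [-120,0,160,-72],
])

```text
time: 6.03
tool_pos: [399.3, 300.1, 284.9]
tcp_rot: [0.11, 1.567, 0.948]
contact_force: [-0.4, 0.3, -0.4]
grip_width: 40.1
```

Run:
```python
from h import *
o=get_obs();print(o['tool_pos'],o['tcp_rot'])
L=[]
for n in('top','side'):
    i=capture(n)[:,:,::-1].copy(); x,y=[(120,160),(200,110)][n=='side']
    i=cv2.resize(i[y:y+120,x:x+130] if n=='top' else i[y:y+120,x:x+80],None,fx=5 if n=='side' else 3,fy=5 if n=='side' else 3,interpolation=cv2.INTER_CUBIC)
    L.append(np.pad(i,((0,600-i.shape[0]),(0,0),(0,0))))
cv2.imwrite('pics/a2.png',np.hstack(L))
```

```text
[399.30292771 300.14313797 284.92579517] [0.10992534 1.56719965 0.94762039]
```

View pics/a2.png

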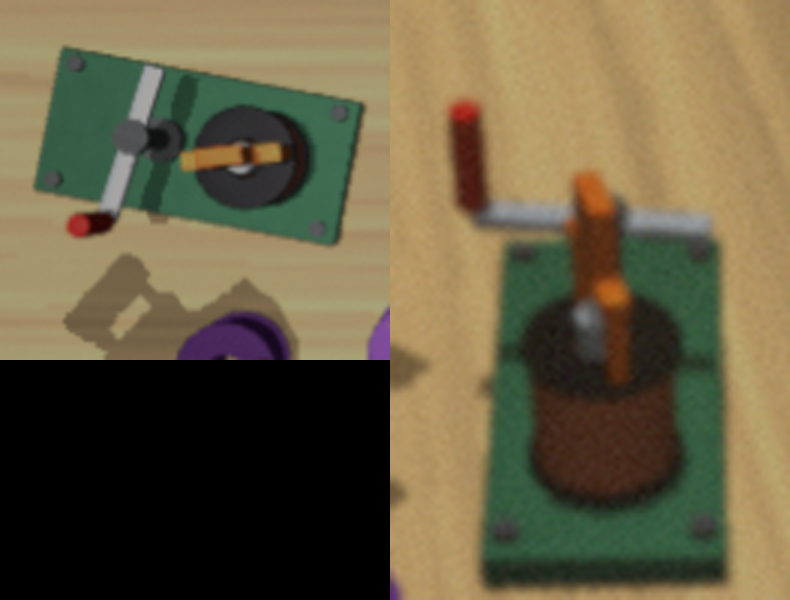

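The keeper is now about 1.45 rad open, with the peg at crop (80,225), and the bobbin is undisturbed. Next I go over the tab at about (564, 212).

>>> carry_out([
  [40,-22,0,-7],
  [80,-44,0,-14],
  [120,-66,0,-21],
  [150,-80,0,-28],
  [165,-88,0,-35],
  [165,-88,0,-42],
  [165,-88,-30,-43],
  [165,-88,-65,-43],
  [165,-88,-85,-43],
  [165,-88,-85,-43],
  [165,-88,-85,-43],
])

```text
time: 7.05
tool_pos: [564.8, 211.9, 198.8]
tcp_rot: [0.569, 1.57, 0.663]
contact_force: [-0.0, -0.5, -0.1]
grip_width: 40.2
```

Run:
```python
from h import *
o=get_obs();print(o['tool_pos'],o['tcp_rot'])
L=[]
for n in('top','side'):
    i=capture(n)[:,:,::-1].copy(); x,y=[(135,160),(205,100)][n=='side']
    L.append(cv2.resize(i[y:y+100,x:x+80],None,fx=5,fy=5,interpolation=cv2.INTER_CUBIC))
cv2.imwrite('pics/a3.png',np.hstack(L))
print(proj('top',o['tool_pos']),proj('side',o['tool_pos']),proj('side',[564,212,170]))
```

```text
[564.83407625 211.87140997 198.78613725] [0.56918857 1.57013976 0.66286958]
[[188.21745491 210.67529436]] [[240.2915299  135.46053306]] [[240.43136006 146.97270768]]
```

View pics/a3.png

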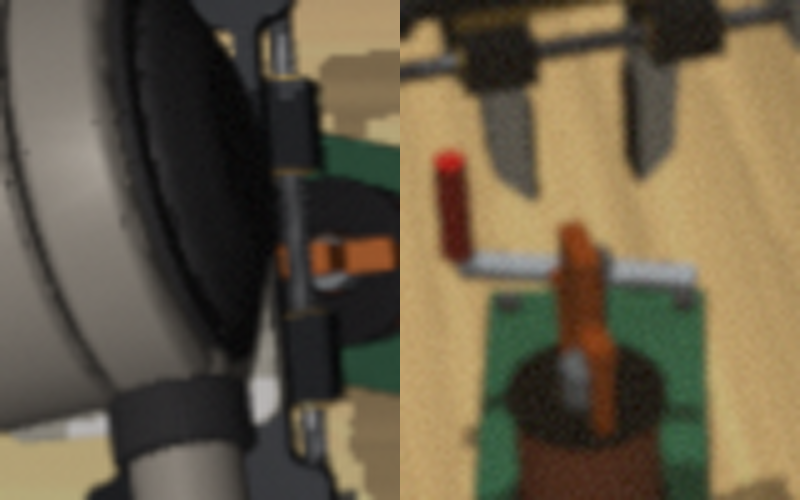

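The side crop shows the tab (x about 560–600) between the fingertips (x about 538 and 625). Descending and gripping.

>>> carry_out([
  [-1,0,-20,0],
  [-1,0,-40,0],
  [-1,0,-55,0],
  [-1,0,-63,0],
  [-1,0,-63,0],
  [-1,0,-63,0],
  [-1,0,-63,0],
])

```text
time: 7.73
tool_pos: [566.1, 212.6, 140.0]
tcp_rot: [0.176, 1.562, 0.269]
contact_force: [0.0, 1.2, -0.3]
grip_width: 40.2
```

>>> carry_out([
  [0,0,0,0],
  [0,0,0,0],
  [0,0,0,0],
  [0,0,0,0],
  [0,0,0,0],
  [0,0,0,0],
  [0,0,0,0],
  [0,0,0,0],
], hand=0)

```text
time: 8.4
tool_pos: [565.2, 212.5, 139.6]
tcp_rot: [0.218, 1.564, 0.312]
contact_force: [-4.6, 0.7, 1.1]
grip_width: 11.9
```

>>> carry_out([
  [0,0,10,0],
  [0,0,20,0],
  [0,0,30,0],
  [0,0,40,0],
  [0,0,50,0],
  [0,0,60,0],
  [0,0,70,0],
  [0,0,80,0],
  [0,0,90,0],
  [0,0,100,0],
  [0,0,115,0],
  [0,0,130,0],
  [0,0,145,0],
  [0,0,165,0],
  [0,0,180,0],
  [0,0,190,0],
  [0,0,190,0],
  [0,0,190,0],
])

```text
time: 9.9
tool_pos: [565.6, 212.6, 330.5]
tcp_rot: [0.189, 1.562, 0.282]
contact_force: [-0.4, -0.4, -6.8]
grip_width: 11.7
```

Run:
```python
from h import *
o=get_obs();print(o['tool_pos'],o['tcp_rot'],o['contact_force'],o['moment'])
C=np.array([562.473,-217.479]);
for x in(-37,26): print(C+rot(.044)@[x,0])
i=capture('side')[:,:,::-1]; i=i[30:230,150:350]
cv2.imwrite('pics/a4.png',cv2.resize(i,None,fx=3,fy=3))
```

```text
[565.57997519 212.55964713 330.52000439] [0.18887409 1.56183783 0.28207971] [-0.36546719 -0.36899811 -6.82371618] [ 0.05254784 -0.12719783  0.05771304]
[ 525.50881022 -219.10647475]
[ 588.44783606 -216.33536909]
```

View pics/a4.png

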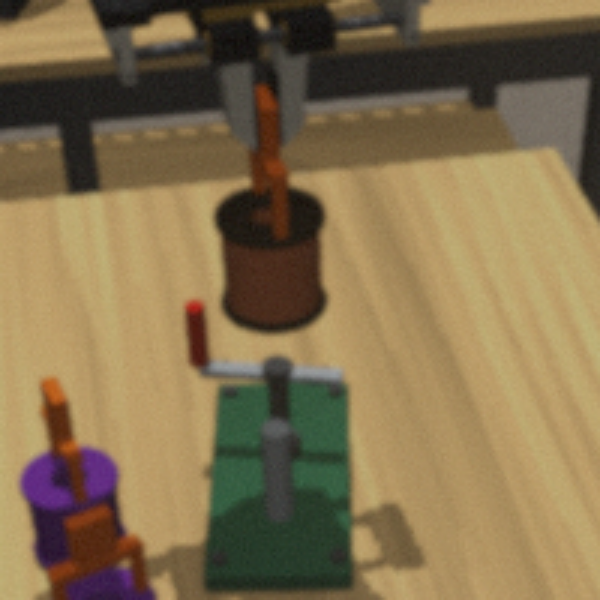

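The bobbin is held upright and clear of the spindle. Moving over the cabinet opening, to x −37 in cabinet axes.

>>> carry_out([
  [-2,-15,0,0],
  [-4,-40,0,0],
  [-7,-70,0,0],
  [-10,-100,0,0],
  [-13,-130,0,-1],
  [-16,-160,0,-1],
  [-19,-190,0,-1],
  [-22,-220,0,-2],
  [-25,-250,0,-2],
  [-28,-280,0,-2],
  [-31,-310,0,-3],
  [-34,-340,0,-3],
  [-36,-370,0,-3],
  [-38,-395,0,-3],
  [-39,-415,0,-3],
  [-40,-426,0,-3],
  [-40,-431,0,-3],
  [-40,-431,0,-3],
  [-40,-431,0,-3],
  [-40,-431,0,-3],
])

```text
time: 11.62
tool_pos: [525.3, -217.2, 329.4]
tcp_rot: [0.303, 1.564, 0.345]
contact_force: [-0.3, 1.3, -6.7]
grip_width: 11.6
```

Run:
```python
from h import *
o=get_obs();print(o['tool_pos'],o['tcp_rot'],o['contact_force'])
p=o['tool_pos']; u=p[2]-119.6; q=[p+[0,0,0] for _ in range(1)][0]
# expected flange outlines
for n in('side','top'):
    i=capture(n)[:,:,::-1].copy(); sv=i
    for z in (u,u+70):
        a=np.linspace(0,6.283,60); P=np.c_[p[0]+36*np.cos(a),p[1]+36*np.sin(a),0*a+z]
        for uv in proj(n,P): i[int(round(uv[1])),int(round(uv[0]))]=(0,255,0)
    for l in [(-88,52,170),(84,52,170),(84,-52,170),(-88,-52,170)]:
        w=np.r_[rot(.044)@np.array(l[:2])+[562.47,-217.48],l[2]]; uv=proj(n,w)[0]; cv2.circle(i,tuple(int(v) for v in uv.round()),1,(255,0,255),-1)
    if n=='side': A=cv2.resize(i[170:430,190:390],None,fx=2.3,fy=2.3,interpolation=cv2.INTER_CUBIC)
    else: B=cv2.resize(i[150:280,330:490],None,fx=2,fy=2)
B=np.pad(B,((0,A.shape[0]-B.shape[0]),(0,0),(0,0)))
cv2.imwrite('pics/a5.png',np.hstack([A,B]))
```

```text
[ 525.29620662 -217.22257136  329.41068017] [0.30281387 1.5640203  0.34505187] [-0.27184915  1.2722419  -6.71442431]
```

View pics/a5.png

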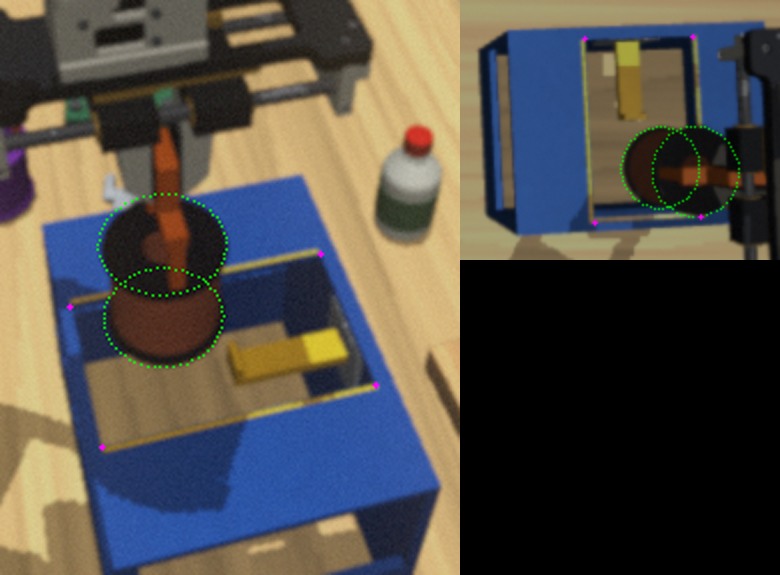

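The projected flange circles and opening corners match the picture in both views. The bobbin sits centred in the -x part of the opening, with about 15 mm of clearance. Lowering now.

>>> carry_out([
  [0,-2,-8,0],
  [0,-2,-20,0],
  [0,-2,-32,0],
  [0,-2,-44,0],
  [0,-2,-56,0],
  [0,-2,-68,0],
  [0,-2,-80,0],
  [0,-2,-92,0],
  [0,-2,-104,0],
  [0,-2,-116,0],
  [0,-2,-126,0],
  [0,-2,-136,0],
  [0,-2,-144,0],
  [0,-2,-150,0],
  [0,-2,-154,0],
  [0,-2,-156,0],
  [0,-2,-156,0],
  [0,-2,-156,0],
  [0,-2,-156,0],
])

```text
time: 13.3
tool_pos: [525.7, -219.5, 174.2]
tcp_rot: [0.119, 1.563, 0.161]
contact_force: [-0.7, -0.1, -6.6]
grip_width: 11.6
```

Run:
```python
from h import *
o=get_obs();print(o['tool_pos'],o['tcp_rot'],o['contact_force'])
i=capture('side')[:,:,::-1][230:400,190:390]
cv2.imwrite('pics/a6.png',cv2.resize(i,None,fx=3.5,fy=3.5,interpolation=cv2.INTER_CUBIC))
```

```text
[ 525.67292426 -219.51721756  174.15093016] [0.11875421 1.56303182 0.16116477] [-0.67530052 -0.13159129 -6.55724588]
```

View pics/a6.png

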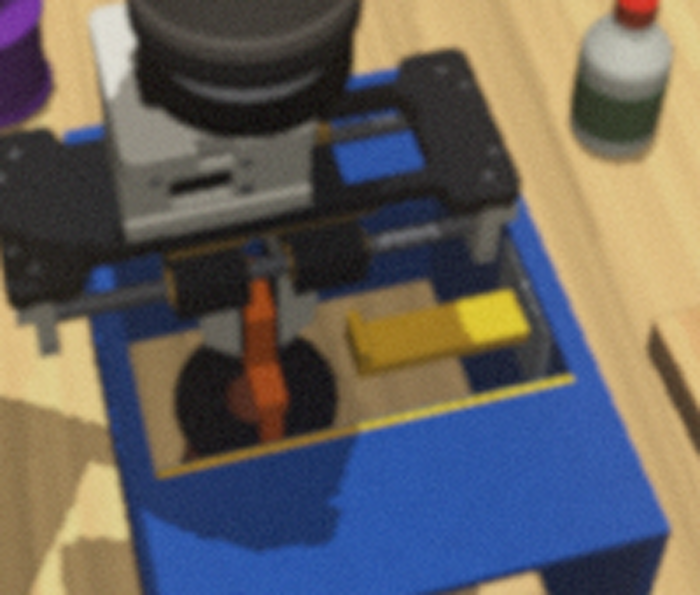

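The bobbin is inside with its flange below hook level, no contact. Sliding +x.

>>> carry_out([
  [3,0,0,0],
  [8,0,0,0],
  [13,1,0,0],
  [18,1,0,0],
  [23,1,0,0],
  [28,1,0,0],
  [33,2,0,0],
  [38,2,0,0],
  [43,2,0,0],
  [48,2,0,0],
  [53,3,0,0],
  [58,3,0,0],
  [61,3,0,0],
  [63,3,0,0],
  [63,3,0,0],
  [63,3,0,0],
  [63,3,0,0],
])

```text
time: 14.77
tool_pos: [588.4, -216.5, 174.1]
tcp_rot: [0.147, 1.563, 0.189]
contact_force: [-0.2, 0.1, -7.4]
grip_width: 11.7
```

>>> carry_out([
  [0,0,-3,0],
  [0,0,-6,0],
  [0,0,-9,0],
  [0,0,-12,0],
  [0,0,-14,0],
  [0,0,-16,0],
  [0,0,-18,0],
  [0,0,-19,0],
  [0,0,-19,0],
  [0,0,-19,0],
])

```text
time: 15.6
tool_pos: [588.4, -216.5, 155.1]
tcp_rot: [0.139, 1.563, 0.182]
contact_force: [0.0, -0.5, -6.6]
grip_width: 11.7
```

>>> carry_out([
  [0,0,-1,0],
  [0,0,-2,0],
  [0,0,-2,0],
  [0,0,-2,0],
  [0,0,-2,0],
])

```text
time: 16.02
tool_pos: [588.7, -216.6, 153.7]
tcp_rot: [0.067, 1.563, 0.11]
contact_force: [-1.2, 0.5, -0.4]
grip_width: 11.8
```

The hook has taken the weight (vertical force went from −6.6 to −0.4 N). Releasing to a limited opening, then straight up.

>>> carry_out([
  [0,0,0,0],
  [0,0,0,0],
  [0,0,0,0],
  [0,0,0,0],
  [0,0,0,0],
  [0,0,0,0],
  [0,0,0,0],
], hand=36)

```text
time: 16.6
tool_pos: [588.7, -216.6, 153.8]
tcp_rot: [0.065, 1.562, 0.107]
contact_force: [0.4, -0.0, -0.1]
grip_width: 36.1
```

>>> carry_out([
  [0,0,5,0],
  [0,0,15,0],
  [0,0,30,0],
  [0,0,50,0],
  [0,0,80,0],
  [0,0,115,0],
  [0,0,140,0],
  [-20,40,140,0],
  [-40,80,140,7],
  [-50,120,140,14],
  [-60,160,140,21],
  [-68,200,140,28],
  [-68,240,140,35],
  [-68,280,140,42],
  [-68,320,140,49],
  [-68,360,140,56],
  [-68,400,140,63],
  [-68,440,140,70],
  [-68,480,140,73],
  [-68,517,140,73],
])

```text
time: 18.27
tool_pos: [520.2, 302.8, 295.1]
tcp_rot: [-0.077, 1.561, 1.243]
contact_force: [1.1, 0.2, -0.2]
grip_width: 35.8
```

Run:
```python
from h import *
o=get_obs();print(o['tool_pos'],o['tcp_rot'],o['contact_force'])
i=capture('side')[:,:,::-1][230:400,190:390]; j=capture('top')[:,:,::-1][155:275,335:495]
i=cv2.resize(i,None,fx=2,fy=2,interpolation=cv2.INTER_CUBIC); j=cv2.resize(j,None,fx=2.5,fy=2.5,interpolation=cv2.INTER_CUBIC)
j=np.pad(j,((0,i.shape[0]-j.shape[0]),(0,0),(0,0)))
cv2.imwrite('pics/a7.png',np.hstack([i,j]))
```

```text
[520.2289068  302.77299462 295.05631358] [-0.0767994   1.56139208  1.24333512] [ 1.07192752  0.23225112 -0.20601384]
```

View pics/a7.png

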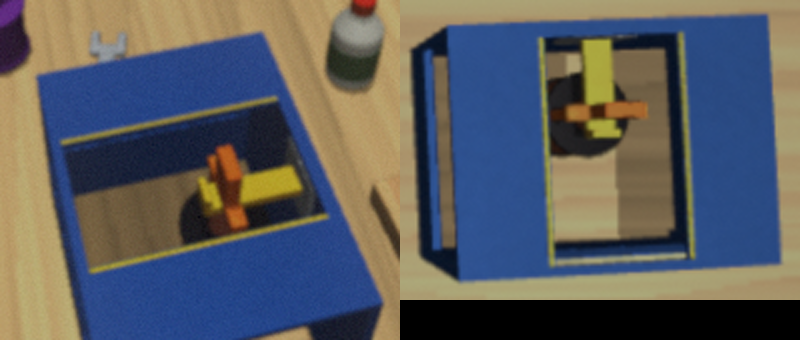

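The bobbin hangs on the hook, its bail bar across the yellow arm (side crop 228,190; top crop 598,112). Now I close the keeper.

>>> carry_out([
  [0,-3,-30,1],
  [0,-3,-65,1],
  [0,-3,-100,1],
  [0,-3,-130,1],
  [0,-3,-150,1],
  [0,-3,-165,1],
  [0,-3,-171,1],
  [0,-3,-171,1],
  [0,-3,-171,1],
])

```text
time: 19.12
tool_pos: [520.3, 302.5, 124.4]
tcp_rot: [-0.055, 1.559, 1.284]
contact_force: [-0.5, 0.3, 0.1]
grip_width: 36.0
```

>>> carry_out([
  [0,0,0,0],
  [0,0,0,0],
  [0,0,0,0],
  [0,0,0,0],
], hand=22)

```text
time: 19.45
tool_pos: [520.6, 302.6, 125.2]
tcp_rot: [-0.14, 1.559, 1.199]
contact_force: [0.4, -0.4, 0.3]
grip_width: 22.3
```

Run:
```python
import numpy as np
h=np.array([578,286.5]);p0=np.array([520.2,299.9])
for d in list(range(0,81,5))+[84,87,90,93,96]:
    a=np.arctan2(*(p0-h)[::-1])-np.radians(d); print([*(h+59.5*np.array([np.cos(a),np.sin(a)])-p0).round(0).astype(int).tolist(),0,-d],end=', ')
```

```text
[0, 0, 0, 0], [1, 5, 0, -5], [3, 10, 0, -10], [5, 15, 0, -15], [8, 19, 0, -20], [11, 23, 0, -25], [14, 27, 0, -30], [18, 31, 0, -35], [22, 34, 0, -40], [26, 37, 0, -45], [31, 40, 0, -50], [36, 42, 0, -55], [40, 44, 0, -60], [45, 45, 0, -65], [51, 46, 0, -70], [56, 46, 0, -75], [61, 46, 0, -80], [65, 46, 0, -84], [68, 45, 0, -87], [71, 45, 0, -90], [74, 44, 0, -93], [77, 43, 0, -96],
```

>>> carry_out([
  [1,3,0,-5],
  [3,7,0,-10],
  [5,12,0,-15],
  [8,16,0,-20],
  [11,20,0,-25],
  [14,24,0,-30],
  [18,28,0,-35],
  [22,31,0,-40],
  [26,34,0,-45],
  [31,37,0,-50],
  [36,39,0,-55],
  [40,41,0,-60],
  [45,42,0,-65],
  [51,43,0,-70],
  [56,43,0,-75],
  [60,43,0,-79],
  [63,43,0,-82],
  [66,42,0,-84],
  [68,42,0,-86],
  [69,42,0,-87],
])

```text
time: 21.12
tool_pos: [589.4, 344.5, 125.2]
tcp_rot: [-0.194, 1.559, -0.375]
contact_force: [-1.6, -0.3, 0.9]
grip_width: 21.8
```

>>> carry_out([
  [1,0,0,0],
  [2,0,0,0],
  [3,0,0,0],
  [4,0,0,0],
  [4,0,0,0],
])

```text
time: 21.53
tool_pos: [590.8, 344.4, 125.0]
tcp_rot: [-0.674, 1.564, -0.853]
contact_force: [-10.3, -1.0, 3.6]
grip_width: 22.2
```

About 10 N of resistance, so the keeper is at its stop. Backing off, opening and leaving.

>>> carry_out([
  [-2,0,0,0],
  [-3,0,0,0],
  [-3,0,0,0],
  [-3,0,0,0],
  [-3,0,0,0],
], hand=40)

```text
time: 21.95
tool_pos: [588.1, 344.4, 125.1]
tcp_rot: [-0.569, 1.563, -0.748]
contact_force: [0.6, -0.4, -0.2]
grip_width: 39.6
```

>>> carry_out([
  [0,0,15,0],
  [0,0,40,0],
  [0,0,80,0],
  [0,0,120,0],
  [0,0,160,0],
  [-40,0,180,0],
  [-80,0,180,0],
  [-120,0,180,0],
  [-150,0,180,0],
  [-150,0,180,0],
  [-150,0,180,0],
  [-150,0,180,0],
])

```text
time: 22.95
tool_pos: [439.0, 344.5, 305.5]
tcp_rot: [-0.411, 1.562, -0.59]
contact_force: [-0.0, 0.0, -0.4]
grip_width: 40.2
```

Run:
```python
from h import *
o=get_obs();print(o['tool_pos'],o['contact_force'],abs(o['dq']).max())
i=capture('side')[:,:,::-1][100:400,190:450]; j=capture('top')[:,:,::-1][90:290,110:500]
i=cv2.resize(i,None,fx=1.5,fy=1.5,interpolation=cv2.INTER_CUBIC)
cv2.imwrite('pics/a8.png',np.hstack([i,np.pad(j,((0,250),(0,0),(0,0)))]))
```

```text
[439.00011033 344.54756213 305.50618031] [-0.00241469  0.00446166 -0.37952814] 0.025498407905762313
```

View pics/a8.png

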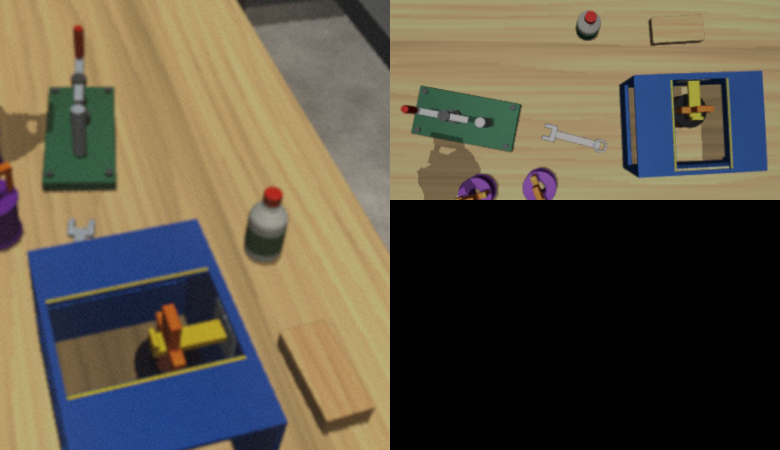

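The keeper is in line with the plate, its arm pointing at the spindle (top crop, peg 404,109 to arm end 468,120, a slope of about 10° like the plate's). The bobbin is hanging, and the bottle, wrench and offcut look undisturbed.

```bash
python3 -c "
from plant import *
print(close_job())"
```

```text
the job is handed in; nothing more can be done
None
```

I swung the keeper aside to about 1.45 rad and slid the copper bobbin straight up off its spindle. I then hung it by its bail on the yellow hook through the cabinet's top opening and swung the keeper back to its stop. I handed the job in just after 23 s on the robot's clock; no verdict is reported.

- **Bobbin:** the weight moved from the gripper to the hook (6.6 N down to 0.4 N) before I let go. The last pictures show the bail bar lying across the hook arm, with the gripper clear.
- **Keeper:** it met the stop at about 10 N. In the last top picture it lies in line with the stand to within about 1°.
- **Other things:** I saw no sign of contact with the cabinet in the force readings or pictures. The bottle, wrench and offcut look unmoved, but I only judged that by eye.
- **Disagreement:** heights measured from the two cameras came out 4–7 mm lower than the text's, so I used the text's heights and the arm's own readings for the grasp and the hanging. No check failed.

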